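# Clear the packing chunks and extend the toolbox handle

## Robot

A 6-joint arm with a two-finger parallel gripper is mounted at the origin on the work surface. World frame = base frame: x ahead of the robot, y to its left, z up, the work surface at z = 0. Lengths are in m, angles in degrees, forces in N, time in s.
With the tool pointing down it reaches from about 0.35 to 0.975 m from the base axis. Payload 4.9 kg.
Tool frame: the origin (TCP) lies between the finger pads; the fingertips stand 11 mm ahead of it and the grasp point (between the pads) lies 8 mm behind it; z points along the fingers, y is the line along which they close (so a half turn about z gives the same grasp; the last joint's range is limited). The gripper opens to 85 mm and grips with 20 to 120 N. Pads are 22 mm wide; open, the fingers measure 114 mm over their backs; the gripper's body (76 mm by 85 mm) begins 54 mm behind the grasp point. The pads swing forward as they close: fully open they stand 13 mm farther back than shut.
Start: joints at [-80.558, 3.019, 92.412, -0, 84.569, -6.818], TCP at [0.175, -0.6, 0.242] pointing down, gripper open.
Joint ranges: [-172.51, 172.51], [-57.92, 126.97], [3.15, 148.05], [-58.71, 238.71], [5.1, 150.11], [-179.66, 179.66]. Speed limits (degrees/s): [147.25, 147.25, 180, 180, 180, 180].

## Interface

Orientations are given as a 3x3 rotation matrix whose columns are the frame's x, y, z axes.
In Python, from workcell import get_obs, vision, ctrl gives the robot as it stands.
- The arm moves only by the shell command python3 -m crank 'ROWS' [FORCE]. ROWS is JSON, a list of rows, each a list of 5 numbers: the shift along the world's x, y, z in m, then the turn about the world's z in rad, then the gripper command: -1 is fully open, 1 is shut, values between are in proportion. In form: [[dx, dy, dz, twist, gripper], ...]. A call has 1 to 20 rows; each row shifts and turns the commanded pose from where the row before left it; what a row does not reach is not made up. A row lasts 1/10 s, in which the tool goes at most 50 mm and 8.59 degrees, less where a joint would pass 70% of its speed; a pose out of reach is approached as far as the arm can. A call is refused whole if a number of a shift passes 0.05 or a number of a turn 0.15, either way. A call with a gripper value outside its range is refused whole. The fingers move at their own pace and stop on an object; FORCE is the grip in N (left out, the last holds). Time passes only in rows, so rows that do not move let the fingers close. It gives the time, the measured TCP pose, the force, the opening and the grip force at its end, in the units of the state.
- get_obs(): the state, without advancing time (a new reading comes with each control period).
- vision.snapshot(name): name is "scene" or "top" or "wrist"; returns the picture (480x640x3 uint8, blue, green, red); there is no depth.
- vision.camera_params(name): a dict with "fx", "fy", "cx", "cy" (pixels), "R" (3x3) and "t" (3): a world point X has camera coordinates R X + t. Camera axes: x right, y down, z forward; pixel columns grow to the right and rows downward; lengths in m; the calibration is good to about 2 mm. A picture is of the moment at which its call begins: read the wrist's pose just before it. camera_params takes no time and is no camera call; for the wrist camera it gives the pose at the moment of the call.
- ctrl.finish_job(): hands the job in; it is judged then, once.
The state is a dict: "t": time; "joint_positions": joint angles; "joint_velocities": joint speeds; "joint_torque": joint torques, N m; "ee_pos": TCP position; "eef_rot": TCP orientation; "ft_force": force on the tool from outside, world axes, zero at the start; "moment": the same for the moment, N m; "grip_width": finger opening in m; "finger_force": force on a finger pad.
Only numpy, scipy, OpenCV 4.12 (cv2) and the standard library are available. Lean on these libraries where they do the work, as an engineer would, in place of code of your own. Each camera call takes 0.05 s, during which the arm holds its last target. There are 200 camera calls.

## Task

Ready the child's rolling toolbox on the shop counter for showing: clear both packing-card chunks off its lid into the yellow bin, then squeeze the green release button in the handle and, keeping it in, pull the handle straight up past the first stop to the second stop. Finish while still gripping the handle and holding it fully extended; do not let go. Leave the other things on the counter where they are.

Things in the scene. Friction and masses are not known exactly. Their poses are not given: they have to be found in the camera images.
- offcut1: stepped chunk of brown packing card, rigid, 25 g, lying flat on the toolbox lid: 52 (its x) x 36 (its y) mm, 22 mm thick, 38 mm thick over the 30 mm nearest one end (x from -26 to +4 mm). Origin: centre of the underside; z up. Grip it across its 36 mm width (y), level with x = -11 mm
- offcut2: second chunk of packing card, the same as offcut1
- bin: yellow open waste bin fixed on the counter, 180 (x) x 160 (y) x 100 mm tall, walls 4 mm. Origin: centre of the underside; z up
- toolbox: child's rolling toolbox, red with a flat grey lid, fixed to the counter: 180 (x) x 280 (y) mm, lid top 110 mm above the counter. Origin: centre of the underside; its front faces its own -x. The handle stands on the lid 45 mm behind the centre (+x); the packing chunks lie on the front half, one near each end
- handle_grip (a point): centre of the handle's black crossbar. The bar runs along its y: 90 mm long, 26 mm thick (x), 22 mm tall (z). With the handle down the centre is 40 mm above the lid (150 mm above the counter); it rises with the handle. Two upright tubes carry it, 35 mm either side of the middle. Axes parallel to the toolbox's
- button_face (a point): centre of the outer face of the green release button, 40 mm wide (y) x 16 mm tall, in the middle of the crossbar's front (-x) face. It stands 9 mm proud of the bar and is pressed along +x into the bar. Grip width over bar and button: 35 mm out, 28 mm pressed: pinching bar and button together at the middle presses it
- button (a joint): button travel, m: 0 = out, 0.007 = fully in. Spring: 2 N to start, 5.5 N fully in; springs out when let go
- handle (a joint): height to which the telescoping handle is pulled, m: 0 = down, 0.075 = first stop, 0.150 = second stop (the hard end of its travel), straight up. With the button out a bolt locks it when down (2 mm of play) and again at the first stop; with the button kept in (over 0.005) it passes freely. About 0.35 kg is carried; nothing latches at the second stop, so if let go it sinks back
- truck: toy truck, blue/red/yellow, 110 x 50 x 56 mm; bystander, not fixed. Origin: centre of its underside
- jar: clear screw jar with orange cap, 64 mm across, 90 mm tall; bystander, not fixed. Origin: centre of its underside
- gamebox: blue boxed game lying flat, 90 x 130 x 45 mm; bystander, not fixed. Origin: centre of its underside
- tapedisp: black tape dispenser, 150 x 55 x 87 mm; bystander, not fixed. Origin: centre of its underside
- pricer: orange price-label gun lying on its side, 110 x 130 mm, 31 mm tall; bystander, not fixed. Origin: centre of its underside
- mug: blue mug, 76 mm across, 90 mm tall; bystander, not fixed. Origin: centre of its underside
- figure: toy robot figure, green with a yellow head, 45 x 60 mm, 123 mm tall; bystander, not fixed. Origin: centre of its underside
There are look-alikes about, which are no part of the job. Of the things shaped like the bin, the yellow one is meant.

How it is judged:
By the outcome, as a careful person would: the job done as asked, in the order asked, and still so for the second after the job is handed in, while the arm keeps its last pose, push and grip.
It also fails if it takes over 61 s, if anything falls off the work surface, if the arm or the gripper's body presses on something with over 40 N, if the wrist force passes 120 N, or if a joint passes its speed limit or range.

## Working session

There is one attempt and no reset: what is moved stays moved. The work goes in short steps, Python scripts to look and compute and a shell command to move; the robot and the scene stay as the last step left them, time stands still between calls to the robot, and variables do not carry over. Pictures are saved under pics/ and viewed, at most 10 in all, crops included, and the job is handed in when it is done.

```bash
mkdir -p pics; ls; python3 - <<'E'
from workcell import get_obs, vision
import cv2
for n in("scene","top"):
    im=vision.snapshot(n); cv2.imwrite(f"pics/{n}0.png",im)
    p=vision.camera_params(n); print(n,p)
o=get_obs(); print(o['t'],o['ee_pos'],o['eef_rot'],o['grip_width'])
E
```

```text
pics
scene {'fx': 606.5689526999403, 'fy': 606.5689526999403, 'cx': 303.8190700401024, 'cy': 235.3079519182356, 'R': array([[ 0.2965147 ,  0.9549696 ,  0.01058744],
       [ 0.68080603, -0.20358727, -0.70360171],
       [-0.66976278,  0.21583625, -0.71051568]]), 't': array([-0.15411265, -0.30276028,  1.77953437])}
top {'fx': 619.66032991783, 'fy': 619.66032991783, 'cx': 307.70784140948336, 'cy': 235.43290407193265, 'R': array([[-0.00638697, -0.99990371,  0.01231975],
       [-0.98585111,  0.00423259, -0.16756992],
       [ 0.16750164, -0.01321571, -0.98578321]]), 't': array([-0.02044743,  0.54920725,  1.67689758])}
0.1 [ 0.17491726 -0.59946025  0.2411407 ] [[ 9.60000763e-01  2.79997233e-01 -2.90039694e-04]
 [ 2.79997279e-01 -9.59998996e-01  1.85792196e-03]
 [ 2.41775191e-04 -1.86481682e-03 -9.99998232e-01]] 0.0852624552834774
```

View pics/top0.png

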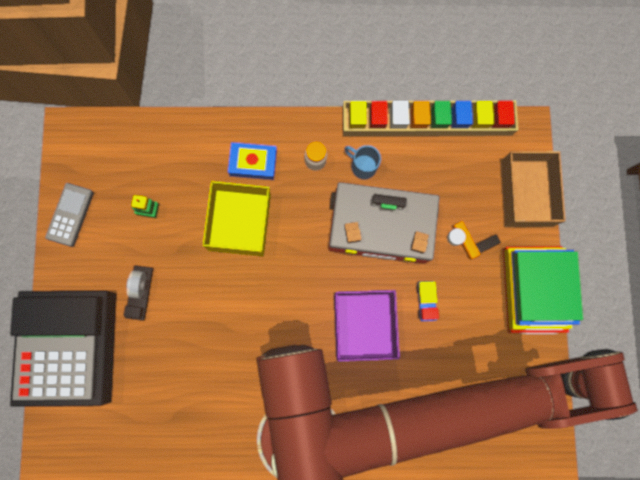

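View pics/scene0.png

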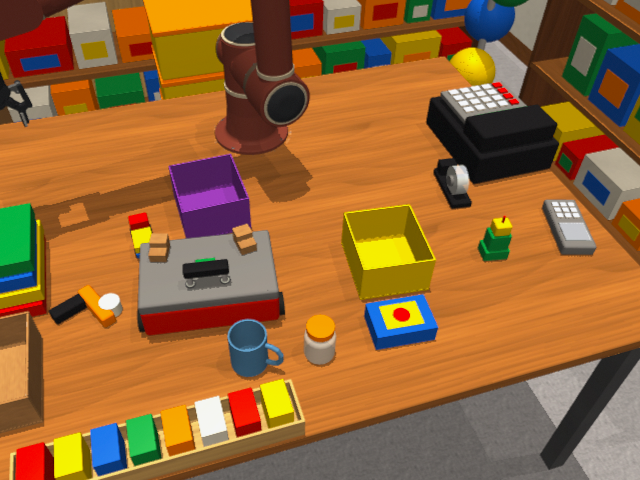

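Top view: the yellow bin is at (238,218), with the purple bin (366,325) and brown tray (533,188) as look-alikes. The card chunks are on the lid at (352,232) and (420,242). The handle is at (388,202), with the green button on its robot side at (388,207). Next I'll measure these and check one close crop.

```bash
cat > h.py <<'E'
import numpy as np, cv2
from workcell import get_obs, vision
def ray(p,uv,z):
    c=-p['R'].T@p['t']; d=p['R'].T@np.array([(uv[0]-p['cx'])/p['fx'],(uv[1]-p['cy'])/p['fy'],1.])
    return c+d*(z-c[2])/d[2]
def proj(p,X):
    q=p['R']@np.array(X)+p['t']; return np.array([p['fx']*q[0]/q[2]+p['cx'],p['fy']*q[1]/q[2]+p['cy']])
def rect(p,m,z):
    """largest blob -> world minAreaRect at height z: centre, size, angle deg of the long side"""
    cs,_=cv2.findContours(m,cv2.RETR_EXTERNAL,cv2.CHAIN_APPROX_NONE)
    out=[]
    for c in sorted(cs,key=cv2.contourArea)[::-1][:3]:
        if cv2.contourArea(c)<15: continue
        w=np.array([ray(p,q[0],z)[:2] for q in c],np.float32)
        r=cv2.minAreaRect(w*1000); b=cv2.boxPoints(r); e=[b[1]-b[0],b[2]-b[1]]
        l=max(e,key=np.linalg.norm); M=cv2.moments(c)
        out.append((np.round(r[0],1),np.round(r[1],1),round(np.degrees(np.arctan2(l[1],l[0]))%180,1),np.round([M['m10']/M['m00'],M['m01']/M['m00']],1)))
    return out
E
python3 - <<'E'
from h import *
im=cv2.imread("pics/top0.png"); p=vision.camera_params("top")
hsv=cv2.cvtColor(im,cv2.COLOR_BGR2HSV)
def sub(m,x0,y0,x1,y1):
    o=np.zeros_like(m);o[y0:y1,x0:x1]=m[y0:y1,x0:x1];return o
lid=sub(cv2.inRange(hsv,(0,0,70),(180,60,190)),325,180,445,262)
lid=cv2.morphologyEx(lid,cv2.MORPH_OPEN,np.ones((5,5)))
print('lid',rect(p,lid,.11))
print('bin',rect(p,sub(cv2.inRange(hsv,(22,150,80),(35,255,255)),195,170,280,260),.1))
print('cards',rect(p,sub(cv2.inRange(hsv,(5,80,60),(20,255,255)),338,215,432,253),.14))
print('btn',rect(p,sub(cv2.inRange(hsv,(50,120,60),(75,255,255)),370,190,410,220),.15))
print('bar',rect(p,sub(cv2.inRange(hsv,(0,0,0),(180,255,60)),365,190,412,215),.161))
c=cv2.resize(im[175:270,320:450],None,fx=6,fy=6,interpolation=cv2.INTER_CUBIC);cv2.imwrite("pics/crop1.png",c)
E
```

```text
lid [(array([ 577.9, -228.8]), array([278.3, 177.6]), np.float32(82.1), array([384.3, 220.9]))]
bin [(array([590.2, 170. ]), array([167.7, 192.7]), np.float32(173.8), array([236.2, 217.7]))]
cards [(array([ 515.2, -316.9]), array([39.4, 52.7]), np.float32(163.5), array([419.7, 241.8])), (array([ 542.7, -140.6]), array([51.7, 38.8]), np.float32(9.3), array([352.5, 231.9]))]
btn [(array([ 609. , -234.2]), array([37.2, 10.1]), np.float32(82.5), array([388.2, 206.1]))]
bar []
```

View pics/crop1.png

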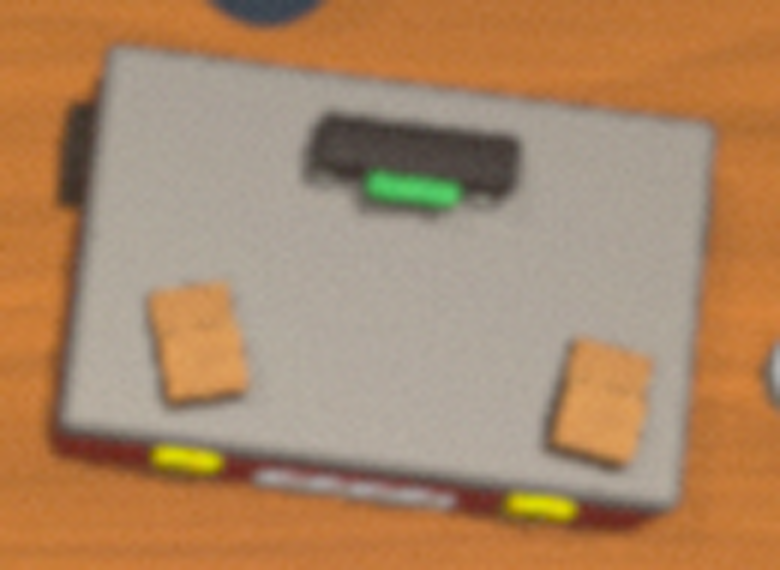

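The crop shows the grey lid with two card chunks, their step lines at about (197,328) and (608,385). The thick ends face the robot. The green button is at (413,188), on the robot side of the black bar. Sizes agree with the spec (lid 278x178, bin 193x168, cards 52x39). I'm going above the right chunk first.

```bash
python3 -m crank '[[0.032,0.028,0.003,-0.057,-1],[0.032,0.028,0.003,-0.057,-1],[0.032,0.028,0.003,-0.057,-1],[0.032,0.028,0.003,-0.057,-1],[0.032,0.028,0.003,-0.057,-1],[0.032,0.028,0.003,-0.057,-1],[0.032,0.028,0.003,-0.057,-1],[0.032,0.028,0.003,-0.057,-1],[0.032,0.028,0.003,-0.057,-1],[0.032,0.028,0.003,-0.06,-1],[0,0,0,0,-1],[0,0,0,0,-1]]' 30
python3 - <<'E'
from h import *
o=get_obs();p=vision.camera_params("wrist");im=vision.snapshot("wrist");cv2.imwrite("pics/w1.png",im)
np.save("w1.npy",p,allow_pickle=True)
print(o['t'],o['ee_pos'],np.degrees(np.arctan2(o['eef_rot'][1,0],o['eef_rot'][0,0])),o['ft_force'],-p['R'].T@p['t'])
E
```

```text
t: 1.3
ee_pos: [0.4952, -0.3193, 0.2717]
eef_rot: [[0.959, -0.283, -0.001], [-0.283, -0.959, 0.0], [-0.001, 0.0, -1.0]]
ft_force: [-0.2, -0.2, -0.5]
grip_width: 0.0854
finger_force: 0.0
1.3 [ 0.49518974 -0.31932186  0.27172963] -16.430043726523547 [-0.15281314 -0.2327351  -0.49851451] [ 0.56533298 -0.33852221  0.40304923]
```

View pics/w1.png

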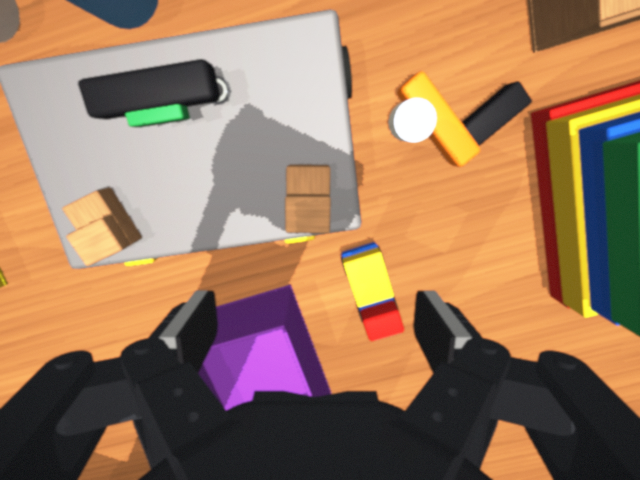

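Wrist view: the right chunk's thick top spans about (286–330, 197–233), with its thin part above it at (308,181). The left chunk has its thick part at (97,243) and thin part at (92,206). The bar is at (150,88) and the green button at (156,115).

```bash
python3 - <<'E'
from h import *
p=np.load("w1.npy",allow_pickle=True).item()
for n,q,z in(("R thick",(308,215),.148),("R thin",(308,181),.132),("L thick",(97,242),.148),("L thin",(88,206),.132),("bar",(150,88),.161),("btnface",(157,121),.15)):
    print(n,np.round(ray(p,q,z)*1000,1))
a,b=[ray(p,q,.148) for q in((286,215),(330,215))];print(np.linalg.norm(a-b))
im=cv2.imread("pics/w1.png");hsv=cv2.cvtColor(im,cv2.COLOR_BGR2HSV);g=cv2.inRange(hsv,(0,0,60),(180,45,220));print(rect(p,g[:270,:360].copy(),.11)[:1])
print(rect(p,cv2.inRange(hsv,(50,120,60),(75,255,255))[:200,:300].copy(),.15)[:1])
E
```

```text
R thick [ 509.8 -316.6  148. ]
R thin [ 533.3 -323.4  132. ]
L thick [ 536.6 -148.1  148. ]
L thin [ 565.1 -143.4  132. ]
bar [ 626.  -241.6  161. ]
btnface [ 607.2 -232.9  150. ]
0.034428672752429355
[(array([ 582.1, -234.1]), array([277.2, 175.2]), np.float32(82.0), array([191.4, 130.8]))]
[(array([ 611.3, -233.9]), array([44.9, 11.2]), np.float32(81.6), array([156.6, 114.5]))]
```

```bash
python3 -m crank '[[0.013,0.003,-0.025,0,-1],[0,0,-0.03,0,-1],[0,0,-0.03,0,-1],[0,0,-0.03,0,-1],[0,0,-0.02,0,-1],[0,0,-0.01,0,-1],[0,0,0,0,-1],[0,0,0,0,1],[0,0,0,0,1],[0,0,0,0,1],[0,0,0,0,1],[0,0,0,0,1],[0,0,0,0,1],[0,0,0,0,1],[0,0,0,0,1]]' 30
```

```text
t: 2.85
ee_pos: [0.5088, -0.3175, 0.1288]
eef_rot: [[0.959, -0.285, 0.002], [-0.285, -0.959, -0.002], [0.002, 0.001, -1.0]]
ft_force: [-0.1, -0.7, 6.5]
grip_width: 0.0356
finger_force: 31.3
```

```bash
python3 -m crank '[[0,0,0.015,0,1],[0,0,0.03,0,1],[0,0,0.03,0,1],[0,0,0.03,0,1],[0,0.02,0.015,0,1],[0.008,0.039,0,0.014,1],[0.008,0.039,0,0.014,1],[0.008,0.039,0,0.014,1],[0.008,0.039,0,0.014,1],[0.009,0.039,0,0.014,1],[0.009,0.039,0,0.014,1],[0.009,0.039,0,0.014,1],[0.009,0.039,0,0.014,1],[0.009,0.039,0,0.014,1],[0.009,0.039,0,0.014,1],[0.009,0.039,0,0.014,1],[0.009,0.039,0,0.014,1],[0,0,0,0,1],[0,0,0,0,1]]' 30
python3 - <<'E'
from h import *
p=vision.camera_params("wrist");im=vision.snapshot("wrist");cv2.imwrite("pics/w2.png",im)
hsv=cv2.cvtColor(im,cv2.COLOR_BGR2HSV)
print(rect(p,cv2.inRange(hsv,(22,150,60),(35,255,255)),.1)[:2])
E
```

```text
t: 4.75
ee_pos: [0.6117, 0.1717, 0.2472]
eef_rot: [[0.993, -0.119, -0.001], [-0.119, -0.993, -0.001], [-0.001, 0.001, -1.0]]
ft_force: [0.6, 0.5, 0.3]
grip_width: 0.0359
finger_force: 30.6
[(array([603.1, 170.8]), array([160.4, 171.5]), np.float32(173.8), array([320.2, 197.4])), (array([757.1, 139.1]), array([64.2, 37. ]), np.float32(83.1), array([339.2,  22.7]))]
```

View pics/w2.png

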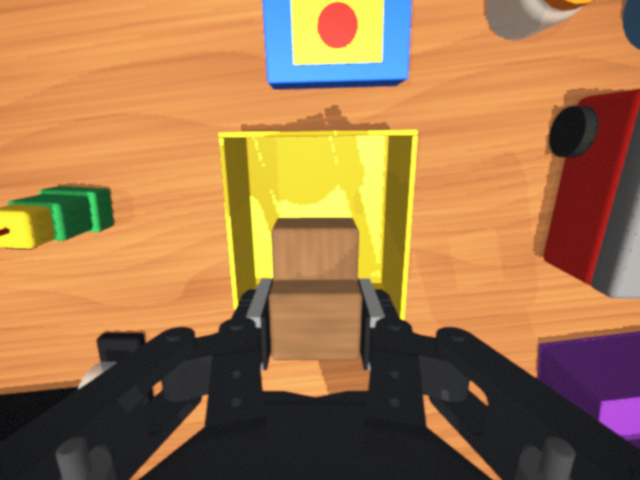

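Wrist view: the chunk is held over the yellow bin (rim columns 220–417, far rim row 132), well centred. Lowering and releasing it.

```bash
python3 -m crank '[[0,0,-0.035,0,1],[0,0,-0.04,0,1],[0,0,-0.04,0,1],[0,0,-0.035,0,1],[0,0,-0.01,0,1],[0,0,0,0,1],[0,0,0,0,-1],[0,0,0,0,-1],[0,0,0,0,-1],[0,0,0,0,-1],[0,0,0,0,-1],[0,0,0.03,0,-1],[0,0,0.05,0,-1],[0,0,0.05,0,-1],[0,0,0.04,0,-1]]' 30
python3 -m crank '[[-0.009,-0.035,0,0.03,-1],[-0.009,-0.035,0,0.03,-1],[-0.009,-0.035,0,0.03,-1],[-0.009,-0.035,0,0.03,-1],[-0.009,-0.035,0,0.03,-1],[-0.009,-0.035,0,0.03,-1],[-0.009,-0.035,0,0.03,-1],[-0.009,-0.035,0,0.03,-1],[-0.009,-0.035,0,0.03,-1],[0,0,0,0.013,-1],[0,0,0,0,-1]]' 30
python3 - <<'E'
from h import *
o=get_obs();p=vision.camera_params("wrist");im=vision.snapshot("wrist");cv2.imwrite("pics/w3.png",im)
np.save("w3.npy",p,allow_pickle=True)
E
```

```text
t: 6.3
ee_pos: [0.6124, 0.1712, 0.2609]
eef_rot: [[0.993, -0.121, 0.003], [-0.121, -0.993, 0.0], [0.003, -0.001, -1.0]]
ft_force: [1.1, 0.2, 0.6]
grip_width: 0.0857
finger_force: 0.0
t: 7.4
ee_pos: [0.5308, -0.1444, 0.2574]
eef_rot: [[0.987, 0.159, 0.0], [0.159, -0.987, 0.0], [0.0, -0.0, -1.0]]
ft_force: [-0.2, -0.4, -0.6]
grip_width: 0.0856
finger_force: 0.0
```

View pics/w3.png

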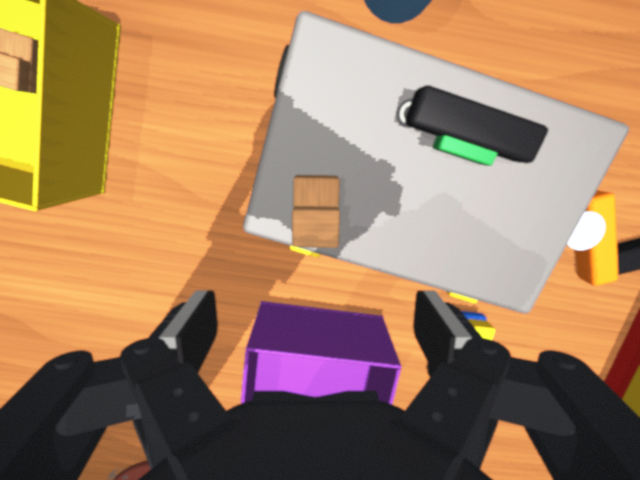

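The first chunk is in the bin (14,60). The left chunk's thick top is centred at (316,228) and square to the tool. The bar's top is near (478,123) and the button at (466,150).

```bash
python3 - <<'E'
from h import *
p=np.load("w3.npy",allow_pickle=True).item()
for n,q,z in(("L thick",(316,228),.148),("bar",(479,122),.161)): print(n,np.round(ray(p,q,z)*1000,1))
hsv=cv2.cvtColor(cv2.imread("pics/w3.png"),cv2.COLOR_BGR2HSV)
print(rect(p,cv2.inRange(hsv,(50,120,60),(75,255,255)),.15)[:1])
E
```

```text
L thick [ 538.  -143.1  148. ]
bar [ 628.4 -235.3  161. ]
[(array([ 610.8, -236.7]), array([45.2, 10.7]), np.float32(82.0), array([465.2, 149.1]))]
```

```bash
python3 -m crank '[[0.006,0.001,-0.025,0,-1],[0,0,-0.03,0,-1],[0,0,-0.03,0,-1],[0,0,-0.03,0,-1],[0,0,-0.014,0,-1],[0,0,0,0,-1],[0,0,0,0,1],[0,0,0,0,1],[0,0,0,0,1],[0,0,0,0,1],[0,0,0,0,1],[0,0,0,0,1],[0,0,0,0,1],[0,0,0,0,1]]' 30
```

```text
t: 8.85
ee_pos: [0.5381, -0.1435, 0.1302]
eef_rot: [[0.987, 0.161, 0.003], [0.161, -0.987, -0.001], [0.003, 0.001, -1.0]]
ft_force: [-0.5, 0.1, 6.0]
grip_width: 0.0355
finger_force: 31.5
```

```bash
python3 -m crank '[[0,0,0.015,0,1],[0,0,0.03,0,1],[0,0,0.03,0,1],[0,0,0.03,0,1],[0,0.02,0.015,-0.01,1],[0.002,0.037,0,-0.034,1],[0.002,0.037,0,-0.034,1],[0.002,0.037,0,-0.034,1],[0.002,0.037,0,-0.034,1],[0.002,0.037,0,-0.034,1],[0.002,0.037,0,-0.034,1],[0.002,0.037,0,-0.034,1],[0.002,0.035,0,-0.034,1],[0,0,0,0,1],[0,0,0,0,1]]' 30
python3 -m crank '[[0,0,-0.035,0,1],[0,0,-0.04,0,1],[0,0,-0.04,0,1],[0,0,-0.03,0,1],[0,0,0,0,1],[0,0,0,0,-1],[0,0,0,0,-1],[0,0,0,0,-1],[0,0,0,0,-1],[0,0,0,0,-1],[0,0,0.03,0,-1],[0,0,0.05,0,-1],[0,0,0.05,0,-1],[0,0,0.04,0,-1],[0,0,0,0,-1]]' 30
python3 - <<'E'
from h import *
im=vision.snapshot("scene");cv2.imwrite("pics/s2.png",im);im=cv2.imread("pics/s2.png")
t=vision.snapshot("top");cv2.imwrite("pics/t2.png",t)
cv2.imwrite("pics/st.png",np.hstack([im[180:320,120:460],t[170:310,180:500]]))
o=get_obs();print(o['joint_positions'])
E
```

```text
t: 10.35
ee_pos: [0.5527, 0.1714, 0.2485]
eef_rot: [[0.993, -0.118, -0.0], [-0.118, -0.993, -0.001], [-0.0, 0.001, -1.0]]
ft_force: [-0.1, -0.8, -0.3]
grip_width: 0.0357
finger_force: 30.9
t: 11.85
ee_pos: [0.5563, 0.1717, 0.2826]
eef_rot: [[0.993, -0.12, 0.014], [-0.12, -0.993, 0.003], [0.014, -0.004, -1.0]]
ft_force: [0.3, 0.2, 0.4]
grip_width: 0.0854
finger_force: 0.0
[ 9.82992808e+00 -4.28972527e+00  9.65365750e+01  9.64419352e-04
  8.75602964e+01  1.06705138e+02]
```

View pics/st.png

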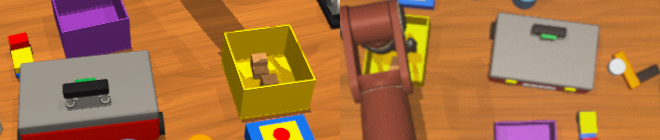

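Both chunks are in the yellow bin (left panel, ~(262,68)), and the lid is clear. Next I go above the handle with the fingers turned to close along the toolbox's x.

```bash
python3 -m crank '[[0.005,-0.034,-0.001,0.129,-1],[0.005,-0.034,-0.001,0.129,-1],[0.005,-0.034,-0.001,0.129,-1],[0.006,-0.034,-0.001,0.129,-1],[0.006,-0.034,-0.001,0.129,-1],[0.006,-0.034,0,0.129,-1],[0.006,-0.034,0,0.129,-1],[0.006,-0.034,0,0.129,-1],[0.006,-0.034,0,0.129,-1],[0.006,-0.034,0,0.129,-1],[0.006,-0.034,0,0.13,-1],[0.006,-0.034,0,0.13,-1],[0,0,0,0,-1],[0,0,0,0,-1],[0,0,0,0,-1]]' 60
python3 - <<'E'
from h import *
o=get_obs();p=vision.camera_params("wrist");im=vision.snapshot("wrist");cv2.imwrite("pics/w4.png",im)
np.save("w4.npy",p,allow_pickle=True)
hsv=cv2.cvtColor(im,cv2.COLOR_BGR2HSV)
print(rect(p,cv2.inRange(hsv,(50,120,60),(75,255,255)),.15)[:2],-p['R'].T@p['t'])
E
```

```text
t: 13.45
ee_pos: [0.6215, -0.2359, 0.2667]
eef_rot: [[0.141, 0.99, -0.002], [0.99, -0.141, 0.002], [0.001, -0.003, -1.0]]
ft_force: [-0.4, -0.2, 0.2]
grip_width: 0.0853
finger_force: 0.0
[(array([ 831.5, -341.4]), array([58.3, 68.2]), np.float32(179.9), array([579.7, 325. ])), (array([ 610.4, -235.7]), array([41.3,  9.9]), np.float32(82.7), array([300. , 235.4]))] [ 0.63308173 -0.16402586  0.39815107]
```

View pics/w4.png

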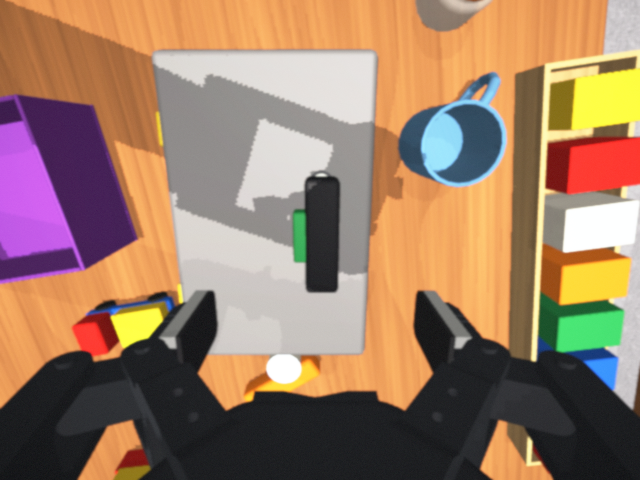

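The bar's top is at about (322,235), with the green button on its left at (300,235), on the front side. The bar is aligned across the fingers.

```bash
python3 - <<'E'
from h import *
p=np.load("w4.npy",allow_pickle=True).item()
for q in((322,235),(305,235),(339,235),(322,178),(322,291)): print(np.round(ray(p,q,.161)*1000,1))
E
```

```text
[ 627.7 -234.   161. ]
[ 615.3 -232.2  161. ]
[ 640.2 -235.8  161. ]
[ 633.4 -192.5  161. ]
[ 621.6 -279.   161. ]
```

```bash
python3 -m crank '[[0.005,0,-0.025,0,-1],[0,0,-0.03,0,-1],[0,0,-0.03,0,-1],[0,0,-0.025,0,-1],[0,0,-0.012,0,-1],[0,0,0,0,-1],[0,0,0,0,1],[0,0,0,0,1],[0,0,0,0,1],[0,0,0,0,1],[0,0,0,0,1],[0,0,0,0,1],[0,0,0,0,1],[0,0,0,0,1],[0,0,0,0,1],[0,0,0,0,1]]' 50
```

```text
t: 15.1
ee_pos: [0.6254, -0.237, 0.1481]
eef_rot: [[0.141, 0.99, -0.005], [0.99, -0.141, 0.0], [-0.0, -0.005, -1.0]]
ft_force: [-10.6, 2.1, 8.8]
grip_width: 0.0267
finger_force: 50.3
```

```bash
python3 -m crank '[[-0.002,0,0,0,1],[0,0,0.003,0,1],[0,0,0.005,0,1],[0,0,0.005,0,1],[0,0,0.005,0,1],[0,0,0,0,1],[0,0,0,0,1]]' 50
```

```text
t: 15.8
ee_pos: [0.6252, -0.2371, 0.1645]
eef_rot: [[0.141, 0.99, 0.001], [0.99, -0.141, -0.0], [-0.0, 0.001, -1.0]]
ft_force: [4.0, -0.6, -3.7]
grip_width: 0.0263
finger_force: 52.3
```

Only about 4 N of load while rising, so the lock is released. I'll continue past the first stop.

```bash
python3 -m crank '[[0,0,0.01,0,1],[0,0,0.012,0,1],[0,0,0.012,0,1],[0,0,0.012,0,1],[0,0,0.012,0,1],[0,0,0.012,0,1],[0,0,0.012,0,1],[0,0,0.012,0,1],[0,0,0.012,0,1],[0,0,0.01,0,1],[0,0,0.004,0,1],[0,0,0,0,1],[0,0,0,0,1]]' 50
```

```text
t: 17.1
ee_pos: [0.6252, -0.237, 0.2839]
eef_rot: [[0.141, 0.99, 0.001], [0.99, -0.141, -0.0], [-0.0, 0.001, -1.0]]
ft_force: [5.3, -1.5, -2.8]
grip_width: 0.0263
finger_force: 52.4
```

```bash
python3 -m crank '[[0,0,0.003,0,1],[0,0,0.003,0,1],[0,0,0.003,0,1],[0,0,0.003,0,1],[0,0,0,0,1],[0,0,0,0,1]]' 50
```

```text
t: 17.7
ee_pos: [0.6252, -0.237, 0.2956]
eef_rot: [[0.14, 0.99, 0.0], [0.99, -0.14, -0.0], [0.0, 0.0, -1.0]]
ft_force: [6.1, -1.6, -2.6]
grip_width: 0.0264
finger_force: 52.5
```

```bash
python3 -m crank '[[0,0,0.0015,0,1],[0,0,0.0015,0,1],[0,0,0,0,1],[0,0,0,0,1]]' 60
```

```text
t: 18.1
ee_pos: [0.6252, -0.237, 0.2982]
eef_rot: [[0.141, 0.99, 0.0], [0.99, -0.141, 0.0], [0.0, 0.0, -1.0]]
ft_force: [5.7, -1.4, -4.5]
grip_width: 0.0259
finger_force: 61.3
```

```bash
python3 -m crank '[[0,0,0.001,0,1],[0,0,0.001,0,1],[0,0,0,0,1],[0,0,0,0,1]]' 60
```

```text
t: 18.5
ee_pos: [0.6252, -0.237, 0.2983]
eef_rot: [[0.141, 0.99, -0.001], [0.99, -0.141, 0.001], [0.001, -0.001, -1.0]]
ft_force: [7.1, -1.4, -9.4]
grip_width: 0.0264
finger_force: 61.1
```

It is at the hard stop: the height no longer changes while the pull grows to 9 N. One look before handing in.

```bash
python3 - <<'E'
from h import *
im=vision.snapshot("scene");cv2.imwrite("pics/s3.png",im)
p=vision.camera_params("scene");print(proj(p,(.6275,-.2355,.30)),get_obs()['ee_pos'],get_obs()['ft_force'])
cv2.imwrite("pics/s3c.png",cv2.resize(im[90:400,0:480],None,fx=1.6,fy=1.6))
E
```

```text
[198.72404908 213.8810946 ] [ 0.62516595 -0.23701787  0.29826537] [ 7.36602975 -2.58282793 -8.01267773]
```

View pics/s3c.png

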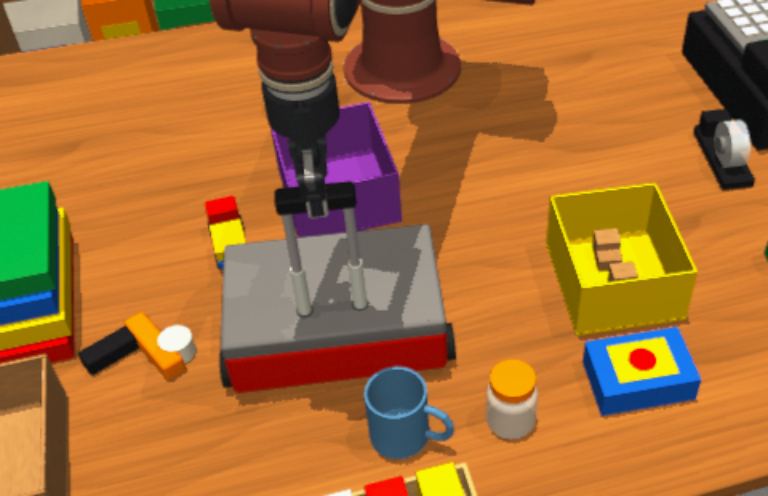

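The crop shows the bar gripped at about (316,198), where it should be at full extension. Both tube stages are out, both chunks are in the yellow bin at (615,252), and the other things haven't moved.

```bash
python3 -c "
from workcell import ctrl; print(ctrl.finish_job())"
```

```text
the job is handed in; nothing more can be done
None
```

Job handed in at about 18.6 s of the 61 s limit: both card chunks are in the yellow bin, and the arm is still gripping the handle, button squeezed, against its second stop.

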